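Fetch the chimney from the parts carousel for the model building

ROBOT

A 6-joint arm with a two-finger parallel gripper is mounted at the origin on the work surface. World frame = base frame: x ahead of the robot, y to its left, z up, the work surface at z = 0. Lengths are in m, angles in rad, forces in N, time in s.
With the tool pointing down it reaches from about 0.35 to 0.975 m from the base axis. Payload 4.9 kg.
Tool frame: the origin (TCP) lies midway between the tips of the shut fingers; the grasp point (between the pads) lies 19 mm behind it; z points along the fingers, y is the direction in which the jaws open and shut (so a half turn about z gives the same grasp; the last joint's range is limited). The gripper opens to 85 mm and grips with 20 to 120 N. Pads are 22 mm wide; open, the fingers measure 114 mm over their backs; the gripper's body (76 mm by 85 mm) begins 54 mm behind the grasp point. The pads swing forward as they close: fully open they stand 13 mm farther back than shut.
Start: joints at [-0.119, 0.053, 1.613, -0, 1.476, -0.119], TCP at [0.625, 0, 0.231] pointing down, gripper open.
Joint ranges: [-3.01, 3.01], [-1.01, 2.22], [0.06, 2.58], [-1.02, 4.17], [0.09, 2.62], [-3.14, 3.14]. Speed limits (rad/s): [2.57, 2.57, 3.14, 3.14, 3.14, 3.14].

INTERFACE

Orientations are given as a unit quaternion [w, x, y, z].
In Python, from plant import manip, cams gives the robot as it stands.
- The arm moves only by the tool jog_arm, never from a script. Its argument "targets" is a list of rows, each a list of 4 numbers: the shift along the tool's x, y, z in m, then the turn about the tool's z in degrees. A call has 1 to 5 rows; each row is the pose to reach, as a shift and turn from the pose commanded when the call began, along the tool's axes at that moment; what a row does not reach only later rows make up. A row lasts 1/12 s, in which the tool goes at most 41.7 mm and 7.16 degrees, less where a joint would pass 70% of its speed; a pose out of reach is approached as far as the arm can. A call with a gripper value outside its range is refused whole. "fingers" is the opening, from 0 (shut) to 1 (fully open), set as the call begins (left out, the last holds). The fingers move at their own pace and stop on an object; the grip force is fixed at half the most. Time passes only in rows, so rows that repeat a pose let the fingers close. It gives the time, the measured TCP pose, the force and the opening at its end, in the units of the state.
- manip.state(): the state, without advancing time (a new reading comes with each control period).
- cams.grab_frame(name): name is "scene" or "side" or "wrist"; returns the picture (400x640x3 uint8, red, green, blue); there is no depth.
- cams.get_calibration(name): a dict with "camera_matrix" (3x3 intrinsics, pixels), "distortion" ([k1, k2, p1, p2, k3] as OpenCV has them; the pictures are not rectified), "cam_to_world" (4x4, takes a point from camera to world coordinates). Camera axes: x right, y up, looking along -z (the intrinsics and any distortion apply to the point x, -y, -z); pixel columns grow to the right and rows downward; lengths in m; the calibration is good to about 2 mm. A picture is of the moment at which its call begins: read the wrist's pose just before it. get_calibration takes no time and is no camera call; for the wrist camera it gives the pose at the moment of the call.
- manip.job_done(): hands the job in, once; it reports no verdict.
The state is a dict: "time": time; "joint_pos": joint angles; "joint_vel": joint speeds; "joint_efforts": joint torques, N m; "tool_pos": TCP position; "tool_rot": TCP orientation; "contact_force": force on the tool from outside, world axes, zero at the start; "ft_torque": the same for the moment, N m; "gripper_width": opening from 0.0 (shut) to 1.0 (fully open).
Only numpy, scipy, OpenCV 4.12 (cv2) and the standard library are available. Lean on these libraries where they do the work, as an engineer would, in place of code of your own. Each camera call takes 0.05 s, during which the arm holds its last target. There are 200 camera calls.

TASK

On this model-making desk, turn the parts carousel by its knob until the compartment with the chimney stack (the upright shaft with two small round pots on top) faces the middle of the gap in the wire guard. Then take the chimney out and set it down, without dropping it, standing upright in the middle of the flat roof of the card building. Leave the other castings in the carousel, and do not disturb the glue bottle, the paint tin or the cup.

Things in the scene. Friction and masses are not known exactly. Their poses are not given: they have to be found in the camera images.
- opening (a point): Point in the middle of the gap of the carousel's wire guard, 100 mm from the carousel's vertical axis, level with the compartments' floor (18 mm above the desk). Its +x axis points level from here to the carousel's axis, z up. The gap is a sector 60 degrees wide on either side of this point, open above and outwards; castings can be lifted out only there.
- guard (a point): The fixed guard over the rest of the tray; this point is on the carousel's axis, 76 mm above the desk. A C of 4 mm steel wire: rings of radius 40, 100 and 155 mm joined by radial rods, top 78 mm above the desk, on posts at radius 155 mm. It stands on a fixed grey disc, 320 mm diameter and 8 mm thick.
- carousel_knob (a point): Black knob on the carousel's axis, above the guard: an upright bar 56 mm long (x axis), 14 mm thick (y axis), 96 to 124 mm above the desk; the point is on the axis at 111 mm, inside the bar. Under it a spindle of 12 mm diameter. It turns with the tray, either way, no stop for a whole turn; friction of about 0.06 N m holds it where it is left.
- tray_mid (a point): Centre of the dark grey round tray (280 mm diameter, rim 27 mm above the desk), 18 mm above the desk; turns with the knob, axes as the knob's. Five equal compartments, dividers 8 mm high: middles 100 mm from the axis at 180, 252, 324, 36 and 108 degrees anticlockwise from x. The one at 180 is empty and starts near the gap; the others hold one casting each, in any order, which rides along (jerks may topple it).
- chimney_mid (a point): Centre of the chimney stack, a loose casting (about 30 g) standing upright in a compartment at any yaw, 50 mm high: foot plate 36 x 34 x 6 mm, rectangular shaft 24 mm (x axis) by 20 mm (y axis) from 6 to 38 mm up, then two round pots of 8 mm diameter side by side along x up to 50 mm. The point is 25 mm above its underside; z up along the stack.
- hut_mid (a point): Another casting, to be left in the carousel: a small gable-roofed hut, 38 x 32 mm, 36 mm high; the point is 18 mm above its underside.
- tank_mid (a point): Another casting, to be left in the carousel: a round tank of 40 mm diameter, 33 mm high; the point is 16 mm above its underside.
- arch_mid (a point): Another casting, to be left in the carousel: a small bridge arch of two legs and a top beam, 44 x 30 mm, 36 mm high; the point is 18 mm above its underside.
- flat_roof (a point): Middle of the flat roof of the card model building, 60 mm above the desk; the roof is level, 110 x 110 mm, its sides along this point's x and y axes, z up. The building is fixed to the desk. A lower twin-gabled wing (70 mm deep, 170 mm wide, ridges about 66 mm above the desk) adjoins it on the +x side.
- glue: Green glue bottle with a red cap, 52 mm diameter, 130 mm high, loose; origin at the centre of its underside. To be left alone.
- tin: Small round steel paint tin, 44 mm diameter, 40 mm high, loose; origin at the centre of its underside. To be left alone.
- cup: White cup, 72 mm diameter at the rim, 90 mm high, loose; origin at the centre of its underside. To be left alone.
There are look-alikes about, which are no part of the job. Leave any green look-alike of the part that bears chimney_mid alone.

How it is judged:
By the outcome, as a careful person would: the job done as asked, in the order asked, and still so for the second after the job is handed in, with the robot touching nothing.
It also fails if it takes over 72 s, if anything falls off the work surface, if the arm or the gripper's body presses on something with over 40 N, if the wrist force passes 120 N, or if a joint passes its speed limit or range.

## Working session

There is one attempt and no reset: what is moved stays moved. The work goes in short steps, Python scripts to look and compute and a tool call to move; the robot and the scene stay as the last step left them, time stands still between calls to the robot, and variables do not carry over. Pictures are saved under pics/ and viewed, about 8 in all and at most 12, crops included, and the job is handed in when it is done.

Besides the shell and the picture viewer there is one more tool, called after "Call:" as name(argument=value, ...), one argument or row to a line, values as JSON. jog_arm: Moves the arm, as the interface text tells. Its arguments: {"type":"object","properties":{"targets":{"type":"array"},"fingers":{"type":"number"}},"required":["targets"]}

```bash
mkdir -p pics; ls
cat > h.py <<'E'
import numpy as np, cv2
from plant import manip, cams
def ray(cal,uv):
    K=np.array(cal["camera_matrix"]);D=np.array(cal["distortion"]);T=np.array(cal["cam_to_world"])
    p=cv2.undistortPoints(np.array(uv,float).reshape(-1,1,2),K,D).reshape(-1,2)
    d=np.c_[p[:,0],-p[:,1],-np.ones(len(p))]@T[:3,:3].T
    return T[:3,3],d
def onz(cal,uv,z):
    o,d=ray(cal,uv); return o+d*((z-o[2])/d[:,2])[:,None]
def proj(cal,P):
    K=np.array(cal["camera_matrix"]);D=np.array(cal["distortion"]);T=np.array(cal["cam_to_world"])
    q=(np.atleast_2d(P)-T[:3,3])@T[:3,:3]; q=q*[1,-1,-1]
    return cv2.projectPoints(q,np.zeros(3),np.zeros(3),K,D)[0].reshape(-1,2)
def save(n,name):
    c=cams.get_calibration(n); im=cams.grab_frame(n); cv2.imwrite(f"pics/{name}.png",im[:,:,::-1]); return c,im
E
python3 - <<'E'
from h import *
for n in ("scene","side","wrist"):
    c,_=save(n,n+"0"); print(n,np.round(c["cam_to_world"],3).tolist(),np.round(c["camera_matrix"],0).tolist(),c["distortion"])
a=[cv2.imread(f"pics/{n}0.png") for n in("scene","side")]
s=manip.state();print(s)
E
```

```text
pics
scene [[-0.263, -0.654, 0.71, 1.524], [0.965, -0.179, 0.193, 0.165], [0.001, 0.735, 0.678, 0.984], [0.0, 0.0, 0.0, 1.0]] [[519.0, 0.0, 321.0], [0.0, 519.0, 206.0], [0.0, 0.0, 1.0]] [-0.07010698  0.          0.          0.          0.        ]
side [[0.999, 0.039, -0.019, 0.58], [-0.036, 0.494, -0.869, -0.92], [-0.024, 0.869, 0.495, 0.593], [0.0, 0.0, 0.0, 1.0]] [[408.0, 0.0, 317.0], [0.0, 408.0, 198.0], [0.0, 0.0, 1.0]] [-0.0546848  0.         0.         0.         0.       ]
wrist [[1.0, -0.001, 0.002, 0.624], [0.0, 0.952, 0.308, 0.079], [-0.003, -0.308, 0.952, 0.374], [0.0, 0.0, 0.0, 1.0]] [[297.0, 0.0, 316.0], [0.0, 297.0, 200.0], [0.0, 0.0, 1.0]] [-0.03124747  0.          0.          0.          0.        ]
{'time': 0.15, 'joint_pos': array([-1.19017444e-01,  5.32275104e-02,  1.61394104e+00, -2.19889585e-05,
        1.47599468e+00, -1.19007833e-01]), 'joint_vel': array([-9.27038044e-04, -1.20964455e-03, -4.87117493e-03,  2.78579734e-03,
        1.29756524e-03,  3.45537518e-05]), 'joint_efforts': array([ 5.10442842e-04, -3.94241810e+01, -3.70721948e+01, -1.15854355e-04,
        4.61802789e-03,  5.00508997e-05]), 'tool_pos': array([6.24530657e-01, 3.94767840e-05, 2.30354044e-01]), 'tool_rot': array([-6.10519432e-04,  7.07109219e-01,  7.07103907e-01, -4.94027976e-04]), 'contact_force': array([-0.31012815,  0.28030812, -0.0760153 ]), 'ft_torque': array([ 0.01917623,  0.04993724, -0.01871608]), 'gripper_width': 0.9992986938968828}
```

View pics/scene0.png

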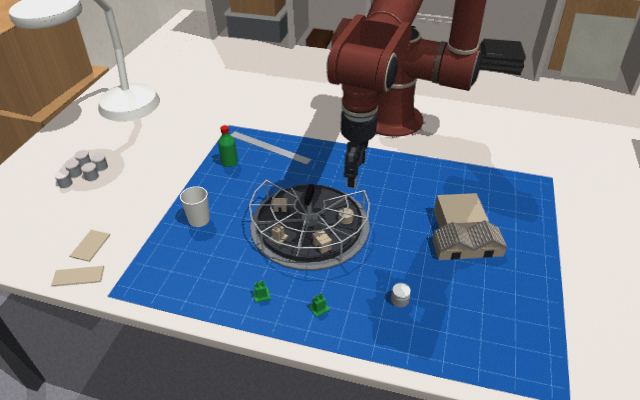

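View pics/side0.png

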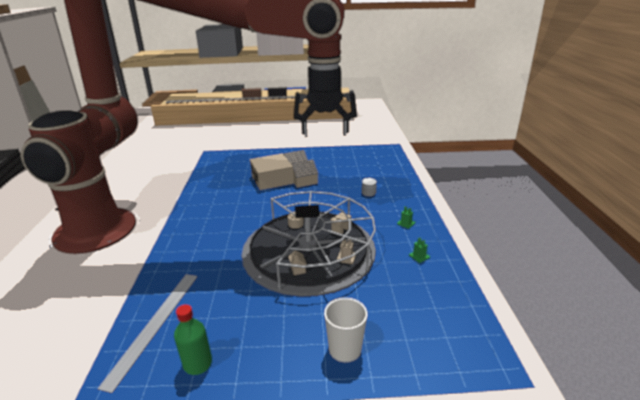

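View pics/wrist0.png

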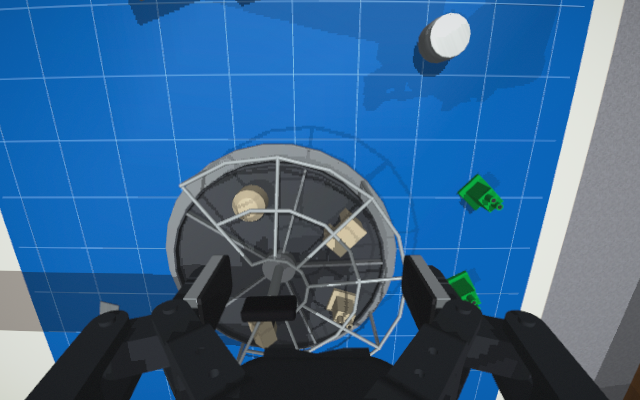

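The scene shows the carousel around (310,222), with the guard's gap towards the robot, the building at (465,220), the tin at (400,295), the cup at (197,207) and the glue at (228,150). The green look-alikes are at (260,290) and (320,304). Next I'll enlarge the carousel and the building.

Run:
```python
from h import *
s=cv2.imread("pics/scene0.png");d=cv2.imread("pics/side0.png");w=cv2.imread("pics/wrist0.png")
f=lambda i,x,y,W,H:cv2.resize(i[y:y+H,x:x+W],(400,300),interpolation=cv2.INTER_CUBIC)
m=np.vstack([np.hstack([f(s,243,170,133,100),f(d,235,180,147,110)]),np.hstack([f(w,160,130,267,220)[:,:],f(s,420,180,100,90)])])
cv2.imwrite("pics/m1.png",m)
```

```text
(no output)
```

View pics/m1.png

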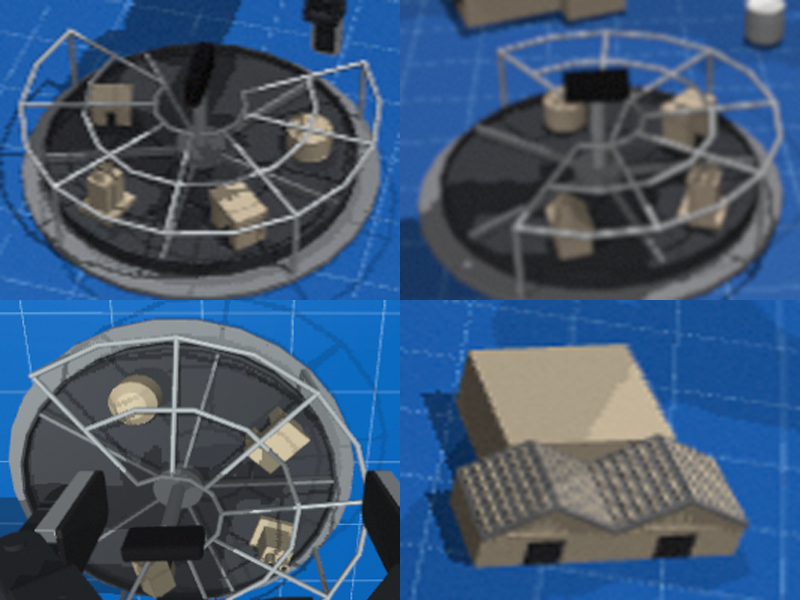

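```bash
cat >> h.py <<'E'
def tri(obs):
    A=np.zeros((3,3));b=np.zeros(3);L=[]
    for c,uv in obs:
        o,d=ray(c,[uv]);d=d[0]/np.linalg.norm(d[0]);M=np.eye(3)-np.outer(d,d);A+=M;b+=M@o;L.append((o,M))
    p=np.linalg.solve(A,b);return p,[np.linalg.norm(M@(p-o)) for o,M in L]
E
python3 - <<'E'
from h import *
cs,cd=[cams.get_calibration(n) for n in("scene","side")];cw=cams.get_calibration("wrist")
S=lambda x,y:(243+x*133/400,170+y/3); D=lambda x,y:(235+x*147/400,180+y*110/300); W=lambda x,y:(160+x*267/400,130+y*220/300)
P=lambda *a:print(np.round(a[0],4),np.round(a[1:],4).tolist())
print("knob");P(*tri([(cs,S(200,75)),(cd,D(197,85)),(cw,(270,308))]))
# disc from masks: grey (unsaturated) blob at wrist/side -> ellipse of hull
for n,c,seed in(("scene",cs,(310,222)),("side",cd,(308,250)),("wrist",cw,(280,230))):
    im=cv2.imread(f"pics/{n}0.png");h=cv2.cvtColor(im,cv2.COLOR_BGR2HSV)
    m=((h[...,1]<110)).astype(np.uint8)
    m=cv2.morphologyEx(m,cv2.MORPH_OPEN,np.ones((5,5)))
    k,l,st,ce=cv2.connectedComponentsWithStats(m);i=l[seed[1],seed[0]]
    print(n,i,st[i],ce[i])
print("gap ends");P(onz(cs,[S(70,30),S(365,62)],.076),1);P(onz(cd,[D(115,232),D(102,45)],.076),1);P(onz(cw,[W(30,75)],.076),1)
print("chim");P(*tri([(cs,S(105,190)),(cd,D(302,197)),(cw,W(272,240))]));P(onz(cw,[W(272,240)],.04),1)
print("tank top");P(onz(cs,[S(312,122)],.051),onz(cw,[W(134,100)],.051))
print("spindle ring disc centre scene/wrist");P(onz(cw,[W(178,190)],.018),onz(cs,[S(207,147)],.018))
print("roof corners");
q=[(420+x/4,180+(y-300)*.3) for x,y in((473-400,348),(630-400,345),(677-400,440),(505-400,445))]
print(np.round(onz(cs,q,.06),4))
E
```

```text
knob
[ 0.5749 -0.1254  0.1094] [[0.0025, 0.0014, 0.0024]]
scene 6 [ 251  185  118   85 7938] [309.36570925 227.24930713]
side 7 [ 242  207  134   89 9042] [308.40864853 252.88597655]
wrist 1 [     0      0    640    400 111652] [369.54565973 277.3897288 ]
gap ends
[[ 0.5104 -0.2651  0.076 ]
 [ 0.4834  0.0027  0.076 ]] [1]
[[ 0.5116 -0.2752  0.076 ]
 [ 0.4858  0.0068  0.076 ]] [1]
[[ 0.481  -0.0013  0.076 ]] [1]
chim
[ 0.658  -0.1847  0.0331] [[0.0015, 0.0012, 0.0005]]
[[ 0.6577 -0.1791  0.04  ]] [1]
tank top
[[ 0.5457 -0.0302  0.051 ]] [[[0.5468, -0.0298, 0.051]]]
spindle ring disc centre scene/wrist
[[ 0.5724 -0.1362  0.018 ]] [[[0.5675, -0.1198, 0.018]]]
roof corners
[[0.4271 0.196  0.06  ]
 [0.3948 0.2995 0.06  ]
 [0.5002 0.3342 0.06  ]
 [0.5349 0.2273 0.06  ]]
```

Axis ≈ (0.575, −0.126), gap middle ≈ 186°, chimney at ≈ −34.5°. That means about −138° (clockwise) of tray turn. I'll go above the knob and turn the tool −90°.

Call:
jog_arm(
  targets=[
    [-0.025, -0.01, 0.01, -7],
    [-0.05, -0.02, 0.02, -14],
    [-0.075, -0.03, 0.03, -21],
    [-0.1, -0.04, 0.04, -28],
    [-0.126, -0.05, 0.05, -35],
  ],
  fingers=0.5,
)

```text
time: 0.57
tool_pos: [0.5742, -0.1268, 0.1804]
tool_rot: [-0.0, 0.459, 0.889, -0.0]
contact_force: [-0.3, -0.1, -0.4]
gripper_width: 0.501
```

Call:
jog_arm(
  targets=[
    [0, 0, 0, -7],
    [0, 0, 0, -14],
    [0, 0, 0, -21],
    [0, 0, 0, -28],
    [0, 0, 0, -35],
  ],
)

```text
time: 0.98
tool_pos: [0.5747, -0.1261, 0.1808]
tool_rot: [-0.0, 0.171, 0.985, 0.0]
contact_force: [0.3, 0.1, -0.3]
gripper_width: 0.497
```

Call:
jog_arm(
  targets=[
    [0, 0, 0, -7],
    [0, 0, 0, -14],
    [0, 0, 0, -20],
    [0, 0, 0, -20],
    [0, 0, 0, -20],
  ],
)

```text
time: 1.4
tool_pos: [0.5748, -0.1259, 0.181]
tool_rot: [-0.0, 0.001, 1.0, 0.0]
contact_force: [0.3, 1.0, -0.0]
gripper_width: 0.497
```

Run:
```python
from h import *
c,im=save("wrist","w1");s=manip.state();print(s["tool_pos"],s["tool_rot"],s["joint_pos"][5],s["gripper_width"])
print(proj(c,[[.575,-.126,.124],[.603,-.126,.124],[.547,-.126,.124],[.4755,-.136,.018]]))
print(np.round(c["cam_to_world"],3).tolist())
```

```text
[ 0.57482261 -0.12593394  0.1810195 ] [-2.38160577e-04  1.26246087e-03  9.99999171e-01  8.55986000e-05] -1.9103776547252471 0.5023997050273261
[[316.34915755 218.94119435]
 [316.44609773 253.44694673]
 [316.24407577 181.52615873]
 [305.76262327  82.94593483]]
[[0.003, -0.952, -0.306, 0.496], [1.0, 0.002, 0.001, -0.126], [-0.0, -0.306, 0.952, 0.325], [0.0, 0.0, 0.0, 1.0]]
```

View pics/w1.png

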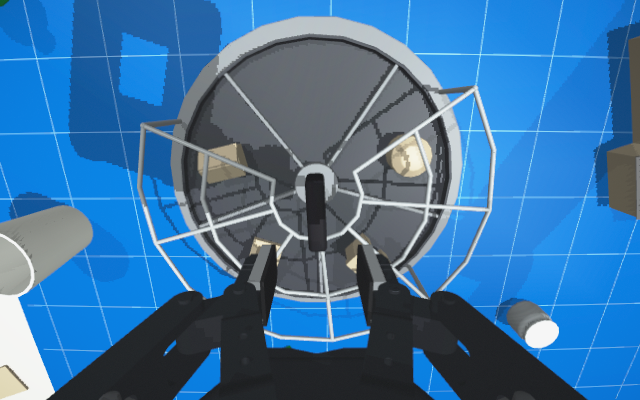

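The knob sits at (316,212) between the fingers, with its bar along the image column. The gap corners are at (143,124) and (476,88), and the dividers beside the empty compartment run to (226,74) and (396,66).

Run:
```python
from h import *
c=cams.get_calibration("wrist")
im=cv2.imread("pics/w1.png");m=(im[170:252,295:340].max(2)<38).astype(np.uint8)
k,l,st,ce=cv2.connectedComponentsWithStats(m);i=1+st[1:,4].argmax();ys,xs=np.where(l==i);print(st[i],ce[i]+[295,170])
for y in range(178,250,10):
    r=np.where(l[y-170]==i)[0]; print(y,r.min()+295,r.max()+295)
ax=onz(c,[(316,214)],.018)
g=onz(c,[(143,124),(476,88)],.077)[:,:2];A=np.array([.575,-.126]);v=g-A
print(g,np.linalg.norm(v,axis=1),np.degrees(np.arctan2(v[:,1],v[:,0]))%360)
d=onz(c,[(226,74),(396,66)],.026)[:,:2]-A;print(np.linalg.norm(d,axis=1),np.degrees(np.arctan2(d[:,1],d[:,0]))%360)
```

```text
[ 10   4  18  50 209] [310.92344498 188.215311  ]
178 306 322
188 306 307
198 306 308
208 307 308
218 307 308Traceback (most recent call last):
  File "<stdin>", line 6, in <module>
    return umr_minimum(a, axis, None, out, keepdims, initial, where)
ValueError: zero-size array to reduction operation minimum which has no identity
```

Run:
```python
from h import *
c=cams.get_calibration("wrist")
im=cv2.imread("pics/w1.png")
m=(im[170:256,295:340].max(2)<62)
for y in range(178,254,10):
    r=np.where(m[y-170])[0]; print(y,r.min()+295 if len(r) else 0,r.max()+295 if len(r) else 0)
A=np.array([.575,-.126])
g=onz(c,[(143,124),(476,88)],.077)[:,:2];v=g-A
print(g,np.linalg.norm(v,axis=1),np.degrees(np.arctan2(v[:,1],v[:,0]))%360)
d=onz(c,[(226,74),(396,66)],.026)[:,:2]-A;print(np.linalg.norm(d,axis=1),np.degrees(np.arctan2(d[:,1],d[:,0]))%360)
```

```text
178 306 322
188 305 323
198 306 324
208 306 325
218 307 338
228 308 325
238 309 325
248 302 339
[[ 0.5098208  -0.26824439]
 [ 0.48275452  0.00079343]] [0.15646659 0.15679861] [245.38180828 126.03685376]
[0.13662661 0.1359923 ] [218.24504091 146.80568514]
```

Call:
jog_arm(
  targets=[
    [0, 0, 0.03, -2.5],
    [0, 0, 0.06, -2.5],
    [0, 0, 0.08, -2.5],
    [0, 0, 0.088, -2.5],
    [0, 0, 0.088, -2.5],
  ],
)

```text
time: 1.87
tool_pos: [0.5731, -0.1253, 0.0904]
tool_rot: [-0.003, -0.021, 1.0, 0.001]
contact_force: [0.8, 0.0, -0.4]
gripper_width: 0.499
```

Call:
jog_arm(
  targets=[
    [0, 0, 0, 0],
    [0, 0, 0, 0],
    [0, 0, 0, 0],
    [0, 0, 0, 0],
    [0, 0, 0, 0],
  ],
  fingers=0,
)

```text
time: 2.28
tool_pos: [0.5764, -0.1262, 0.0957]
tool_rot: [0.002, -0.022, 1.0, -0.0]
contact_force: [-1.4, 2.1, 5.5]
gripper_width: 0.146
```

Call:
jog_arm(
  targets=[
    [0, 0, 0, 1],
    [0, 0, 0, 3],
    [0, 0, 0, 7],
    [0, 0, 0, 12],
    [0, 0, 0, 17],
  ],
)

```text
time: 2.7
tool_pos: [0.5763, -0.1268, 0.0958]
tool_rot: [0.002, 0.128, 0.992, -0.001]
contact_force: [-1.4, -0.4, 5.7]
gripper_width: 0.152
```

Call:
jog_arm(
  targets=[
    [0, 0, 0, 5],
    [0, 0, 0, 10],
    [0, 0, 0, 15],
    [0, 0, 0, 20],
    [0, 0, 0, 25],
  ],
)

```text
time: 3.12
tool_pos: [0.576, -0.1276, 0.0957]
tool_rot: [0.002, 0.34, 0.94, -0.001]
contact_force: [-1.9, -2.9, 5.6]
gripper_width: 0.153
```

Call:
jog_arm(
  targets=[
    [0, 0, 0, 5],
    [0, 0, 0, 10],
    [0, 0, 0, 15],
    [0, 0, 0, 20],
    [0, 0, 0, 25],
  ],
)

```text
time: 3.53
tool_pos: [0.5752, -0.1282, 0.0958]
tool_rot: [0.001, 0.535, 0.845, -0.002]
contact_force: [-6.6, -4.9, 7.9]
gripper_width: 0.151
```

Call:
jog_arm(
  targets=[
    [0, 0, 0, 5],
    [0, 0, 0, 10],
    [0, 0, 0, 15],
    [0, 0, 0, 20],
    [0, 0, 0, 25],
  ],
)

```text
time: 3.95
tool_pos: [0.5743, -0.1284, 0.0957]
tool_rot: [0.001, 0.705, 0.709, -0.002]
contact_force: [-9.9, -5.1, 11.2]
gripper_width: 0.153
```

Call:
jog_arm(
  targets=[
    [0, 0, 0, 5],
    [0, 0, 0, 10],
    [0, 0, 0, 15],
    [0, 0, 0, 20],
    [0, 0, 0, 25],
  ],
)

```text
time: 4.37
tool_pos: [0.5734, -0.1282, 0.0957]
tool_rot: [0.0, 0.842, 0.539, -0.003]
contact_force: [-13.3, -4.5, 13.1]
gripper_width: 0.151
```

Call:
jog_arm(
  targets=[
    [0, 0, 0, 5],
    [0, 0, 0, 10],
    [0, 0, 0, 14],
    [0, 0, 0, 17],
    [0, 0, 0, 19],
  ],
)

```text
time: 4.78
tool_pos: [0.5728, -0.1278, 0.0957]
tool_rot: [0.0, 0.919, 0.394, -0.004]
contact_force: [-15.3, -3.6, 14.5]
gripper_width: 0.151
```

Call:
jog_arm(
  targets=[
    [0, 0, 0, 2],
    [0, 0, 0, 4],
    [0, 0, 0, 5],
    [0, 0, 0, 5],
    [0, 0, 0, 5],
  ],
)

```text
time: 5.2
tool_pos: [0.5727, -0.1276, 0.0957]
tool_rot: [0.0, 0.935, 0.354, -0.004]
contact_force: [-15.6, -2.2, 15.6]
gripper_width: 0.156
```

Call:
jog_arm(
  targets=[
    [0, 0, 0, 0],
    [0, 0, 0, 0],
    [0, 0, 0, 0],
    [0, 0, 0, 0],
    [0, 0, 0, 0],
  ],
  fingers=0.5,
)

```text
time: 5.62
tool_pos: [0.5751, -0.1259, 0.0932]
tool_rot: [0.0, 0.935, 0.354, 0.0]
contact_force: [-1.2, 0.0, 0.5]
gripper_width: 0.501
```

Call:
jog_arm(
  targets=[
    [0, 0, -0.02, 0],
    [0, 0, -0.05, 0],
    [0, 0, -0.08, 0],
    [0, 0, -0.1, 0],
    [0, 0, -0.1, 0],
  ],
)

```text
time: 6.03
tool_pos: [0.5781, -0.1269, 0.1996]
tool_rot: [0.003, 0.935, 0.354, 0.004]
contact_force: [0.3, 0.3, 1.1]
gripper_width: 0.501
```

Call:
jog_arm(
  targets=[
    [-0.025, -0.018, 0, 0],
    [-0.05, -0.036, 0, 0],
    [-0.078, -0.058, 0, 0],
    [-0.078, -0.058, 0, 0],
    [-0.078, -0.058, 0, 0],
  ],
)

```text
time: 6.45
tool_pos: [0.4764, -0.1339, 0.1918]
tool_rot: [-0.001, 0.935, 0.354, -0.0]
contact_force: [0.9, -0.1, 0.5]
gripper_width: 0.499
```

Run:
```python
from h import *
c,im=save("wrist","w2");s=manip.state();print(s["tool_pos"],s["tool_rot"],s["joint_pos"][5],s["gripper_width"])
print(proj(c,[[.4755,-.136,.018],[.4755,-.136,.056]]))
```

```text
[ 0.47767139 -0.13413542  0.19255946] [-1.50843448e-04  9.35228556e-01  3.54044525e-01 -2.22777364e-05] 0.42300641631589064 0.5010913374639006
[[317.59641636 180.72016432]
 [317.69152311 190.28435267]]
```

View pics/w2.png

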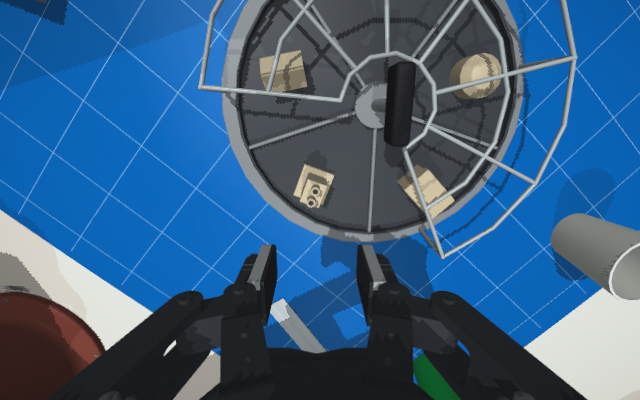

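The turn worked: the chimney stands upright in the gap at (313,187). The hut, tank and arch are still upright in the tray. A closer crop should give the chimney's yaw.

Run:
```python
from h import *
im=cv2.imread("pics/w2.png")
cv2.imwrite("pics/w2c.png",cv2.resize(im[155:220,285:345],None,fx=9,fy=9,interpolation=cv2.INTER_CUBIC))
c=cams.get_calibration("wrist")
A=np.array([.575,-.126])
g=onz(c,[(201,87),(443,257)],.077)[:,:2];v=g-A;print(np.linalg.norm(v,axis=1),np.degrees(np.arctan2(v[:,1],v[:,0]))%360)
d=onz(c,[(249,149),(371,231)],.026)[:,:2]-A;print(np.linalg.norm(d,axis=1),np.degrees(np.arctan2(d[:,1],d[:,0]))%360)
```

```text
[0.15444144 0.15767164] [126.16882219 246.44764422]
[0.13631588 0.13749038] [150.43710848 223.04822963]
```

View pics/w2c.png

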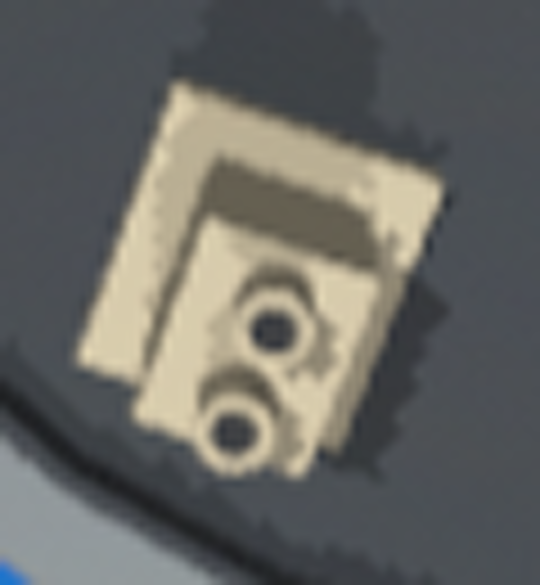

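Run:
```python
from h import *
c=cams.get_calibration("wrist")
px=lambda L:[(285+x/9-.5,155+y/9-.5) for x,y in L]
t=onz(c,px([(210,215),(385,280),(295,475),(135,415)]),.056);p=onz(c,px([(273,330),(232,432)]),.068);f=onz(c,px([(180,85),(443,180),(78,365)]),.024)
print(t,t.mean(0),p.mean(0),(f[1]+f[2])/2,sep="\n")
an=lambda v:np.degrees(np.arctan2(v[1],v[0]))
for v in(t[0]-t[3],t[1]-t[2],p[0]-p[1],f[0]-f[2],t[1]-t[0],t[2]-t[3],f[1]-f[0]):print(round(an(v),1),round(np.linalg.norm(v),4))
s=manip.state();w,x,y,z=s["tool_rot"];X=np.array([x*x-y*y,2*x*y]);Y=np.array([2*x*y,y*y-x*x]);print("toolx",an(X),s["tool_pos"])
for C in(t.mean(0),p.mean(0),(f[1]+f[2])/2):
    d=C[:2]-s["tool_pos"][:2];print(d@X,d@Y)
```

```text
[[ 0.4794185  -0.12132386  0.056     ]
 [ 0.48654293 -0.14034168  0.056     ]
 [ 0.46324143 -0.14790702  0.056     ]
 [ 0.45678588 -0.13000065  0.056     ]]
[ 0.47149718 -0.1348933   0.056     ]
[ 0.47122897 -0.13479071  0.068     ]
[ 0.47130317 -0.13497264  0.024     ]
21.0 0.0242
18.0 0.0245
20.3 0.0121
21.1 0.037
-69.5 0.0203
-70.2 0.019
-68.7 0.0334
toolx 41.46979423697116 [ 0.47767139 -0.13413542  0.19255946]
-0.005128251614754377 -0.0035208319606658133
-0.005261284827149423 -0.0037753230988037153
-0.005326163503421437 -0.0035898678741068954
```

Call:
jog_arm(
  targets=[
    [-0.005, -0.0035, 0.01, 7],
    [-0.005, -0.0035, 0.03, 14],
    [-0.005, -0.0035, 0.06, 21],
    [-0.005, -0.0035, 0.085, 21],
    [-0.005, -0.0035, 0.085, 21],
  ],
)

```text
time: 6.92
tool_pos: [0.4694, -0.1333, 0.1025]
tool_rot: [-0.003, 0.984, 0.178, -0.004]
contact_force: [-1.8, 0.7, -1.2]
gripper_width: 0.503
```

Call:
jog_arm(
  targets=[
    [0, 0, 0, 0],
    [0, 0, 0, 0],
  ],
)

```text
time: 7.08
tool_pos: [0.4735, -0.1353, 0.1098]
tool_rot: [0.001, 0.984, 0.178, 0.001]
contact_force: [0.3, -0.7, 0.2]
gripper_width: 0.501
```

Run:
```python
from h import *
c,im=save("wrist","w3");s=manip.state();print(s["tool_pos"],s["tool_rot"],s["joint_pos"][5])
w,x,y,z=s["tool_rot"];X=np.array([x*x-y*y,2*x*y]);Y=np.array([2*x*y,y*y-x*x]);d=np.array([.4714,-.1349])-s["tool_pos"][:2];print(d@X,d@Y,np.degrees(np.arctan2(X[1],X[0])))
cv2.imwrite("pics/w3c.png",cv2.resize(im[130:330,220:420,::-1],(600,600)))
```

```text
[ 0.47385717 -0.13552306  0.11046087] [9.43678031e-04 9.83990756e-01 1.78211503e-01 1.40055632e-03] 0.7827220010782729
-0.002082571818052477 -0.0014452544392791935 20.531234027829505
```

View pics/w3c.png

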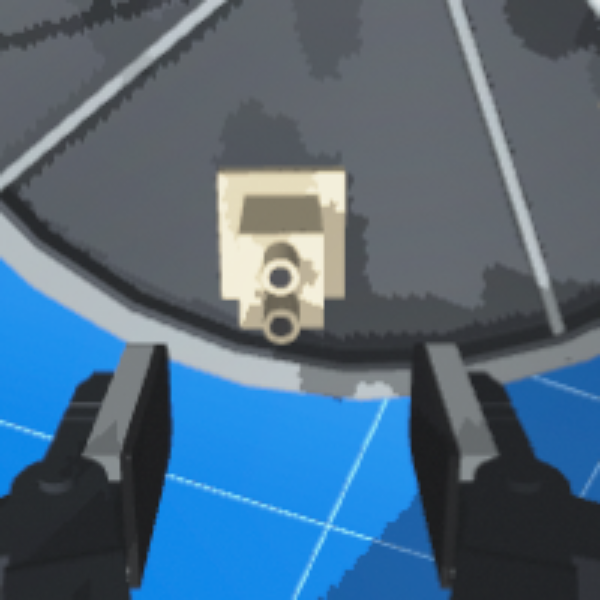

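The chimney is square to the fingers at crop (280,280), about 2 mm left of the centre. I'll correct for that and descend.

Call:
jog_arm(
  targets=[
    [-0.002, -0.002, 0.02, 0],
    [-0.002, -0.002, 0.045, 0],
    [-0.002, -0.002, 0.065, 0],
    [-0.002, -0.002, 0.077, 0],
    [-0.002, -0.002, 0.082, 0],
  ],
)

```text
time: 7.55
tool_pos: [0.4695, -0.1337, 0.0258]
tool_rot: [-0.0, 0.984, 0.178, -0.0]
contact_force: [-0.1, 0.9, 0.3]
gripper_width: 0.497
```

Call:
jog_arm(
  targets=[
    [0, 0, 0, 0],
    [0, 0, 0, 0],
    [0, 0, 0, 0],
  ],
)

```text
time: 7.8
tool_pos: [0.4709, -0.1344, 0.0281]
tool_rot: [0.001, 0.984, 0.178, 0.001]
contact_force: [-0.9, 0.0, -0.4]
gripper_width: 0.499
```

Call:
jog_arm(
  targets=[
    [0, 0, 0, 0],
    [0, 0, 0, 0],
    [0, 0, 0, 0],
    [0, 0, 0, 0],
    [0, 0, 0, 0],
  ],
  fingers=0,
)

```text
time: 8.22
tool_pos: [0.4705, -0.1342, 0.0276]
tool_rot: [0.001, 0.984, 0.178, 0.001]
contact_force: [0.3, 0.2, 6.5]
gripper_width: 0.224
```

Call:
jog_arm(
  targets=[
    [0, 0, -0.01, 0],
    [0, 0, -0.035, 0],
    [0, 0, -0.07, 0],
    [0, 0, -0.105, 0],
    [0, 0, -0.13, 0],
  ],
)

```text
time: 8.63
tool_pos: [0.4699, -0.1339, 0.1596]
tool_rot: [0.001, 0.984, 0.178, 0.001]
contact_force: [0.7, -0.7, -0.5]
gripper_width: 0.223
```

Call:
jog_arm(
  targets=[
    [0.005, -0.014, 0, 0],
    [0.015, -0.042, 0, 0],
    [0.026, -0.073, 0, 0],
    [0.037, -0.104, 0, 0],
    [0.048, -0.135, 0, 0],
  ],
)

```text
time: 9.05
tool_pos: [0.4665, 0.0108, 0.1565]
tool_rot: [-0.0, 0.984, 0.178, -0.0]
contact_force: [0.4, -0.0, 0.2]
gripper_width: 0.222
```

Call:
jog_arm(
  targets=[
    [0.011, -0.031, 0, 0],
    [0.022, -0.062, 0, 0],
    [0.033, -0.093, 0, 0],
    [0.044, -0.124, 0, 0],
    [0.055, -0.155, 0, 0],
  ],
)

```text
time: 9.47
tool_pos: [0.4637, 0.1755, 0.1565]
tool_rot: [0.0, 0.984, 0.178, -0.0]
contact_force: [0.3, -1.0, -0.5]
gripper_width: 0.222
```

Call:
jog_arm(
  targets=[
    [0.01, -0.028, 0, 0],
    [0.02, -0.056, 0, 0],
    [0.026, -0.073, 0, 0],
    [0.03, -0.085, 0, 0],
    [0.03, -0.085, 0, 0],
  ],
)

```text
time: 9.88
tool_pos: [0.4622, 0.2657, 0.1564]
tool_rot: [-0.0, 0.984, 0.179, -0.0]
contact_force: [0.3, 0.1, -0.1]
gripper_width: 0.223
```

Run:
```python
from h import *
c,im=save("wrist","w4");c2,i2=save("scene","s4");s=manip.state();print(s["tool_pos"],s["tool_rot"],s["gripper_width"],s["contact_force"])
a=cv2.resize(i2[150:290,400:540,::-1],(400,400),interpolation=cv2.INTER_CUBIC)
b=im[:400,140:540,::-1]
cv2.imwrite("pics/m4.png",np.hstack([b,a]))
```

```text
[0.46249093 0.26371112 0.15617488] [ 3.62209472e-04  9.83992171e-01  1.78211007e-01 -3.36840883e-04] 0.225278016309398 [-0.26746632 -0.04076161 -0.84175108]
```

View pics/m4.png

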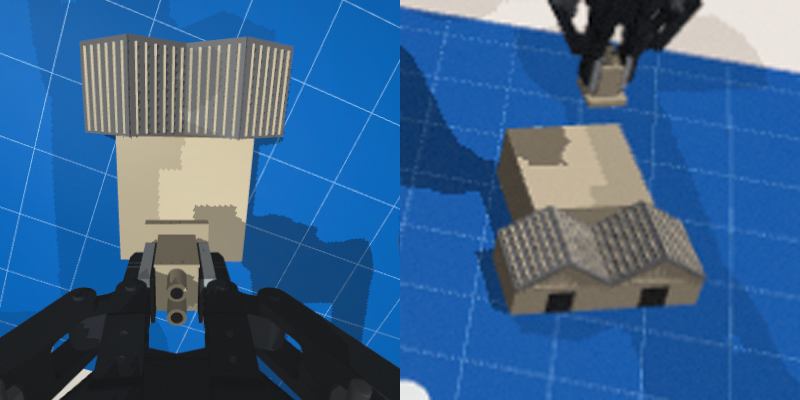

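Run:
```python
from h import *
c=cams.get_calibration("wrist");s=manip.state()
r=onz(c,[(257,136),(395,137),(384,261),(261,261)],.06);print(r,r.mean(0),[np.linalg.norm(r[i]-r[i-1]) for i in range(4)])
an=lambda v:np.degrees(np.arctan2(v[1],v[0]))
print(an(r[0]-r[3]),an(r[1]-r[2]),an(r[0]-r[1]),an(r[3]-r[2]))
w,x,y,z=s["tool_rot"];X=np.array([x*x-y*y,2*x*y]);Y=np.array([2*x*y,y*y-x*x])
for C in (r.mean(0)[:2],[.4643,.2643]):
  d=C-s["tool_pos"][:2];print(d@X,d@Y)
# foot of the held chimney: far-edge in wrist at crop (147..208,222)
print(onz(c,[(287,222),(348,222)],.156+.024-.0281), an(X))
f=onz(c,[(287,222),(348,222)],.156+.024-.0281)[:,:2]-s["tool_pos"][:2];print(f@X,f@Y)
```

```text
[[0.49681334 0.32700692 0.06      ]
 [0.53474233 0.22361143 0.06      ]
 [0.42992037 0.18535636 0.06      ]
 [0.3905442  0.29070525 0.06      ]] [0.46300506 0.25666999 0.06      ] [np.float64(0.11229845005230392), np.float64(0.11013280008448989), np.float64(0.11158446563966706), np.float64(0.11246720566301638)]
18.860228811311156 20.04970163263418 110.14475756059598 110.4941963832585
-0.001987964806929912 0.006774198941971722
0.0019006938491869236 8.299292203194558e-05
[[0.47389682 0.28485422 0.1519    ]
 [0.4854092  0.25409    0.1519    ]] 20.531149219223597
[0.01809664 0.01808825] [-0.01579989  0.01704781]
```

Run:
```python
from h import *
c=cams.get_calibration("wrist");s=manip.state()
h=cv2.cvtColor(cv2.imread("pics/w4.png"),cv2.COLOR_BGR2HSV)
b=((h[...,0]>95)&(h[...,0]<130)&(h[...,1]>120))
w,x,y,z=s["tool_rot"];X=np.array([x*x-y*y,2*x*y]);Y=np.array([2*x*y,y*y-x*x])
for r in range(140,262,15):
    row=~b[r]; l=325
    while row[l]: l-=1
    q=325
    while row[q]: q+=1
    p=(onz(c,[(l+.5,r),(q-.5,r)],.06)[:,:2]-s["tool_pos"][:2])
    print(r,l,q,np.round(p@Y*1e3,1),np.round((p@Y).mean()*1e3,1),np.round(p@X*1e3,1))
# side view roof from first picture
cd=cams.get_calibration("side")
im=cv2.imread("pics/side0.png");cv2.imwrite("pics/b.png",np.hstack([cv2.resize(im[140:200,240:330],(600,400),interpolation=cv2.INTER_CUBIC)]))
```

```text
140 255 395 [-48.6  62.7] 7.0 [51.2 51.2]
155 255 393 [-49.4  62. ] 6.3 [39.1 39.2]
170 256 392 [-49.3  62.1] 6.4 [26.7 26.7]
185 256 390 [-50.1  61.4] 5.7 [13.9 13.9]
200 257 389 [-50.1  61.6] 5.8 [0.7 0.7]
215 258 387 [-50.   60.9] 5.4 [-13. -13.]
230 258 385 [-50.9  60.2] 4.6 [-27.1 -27.1]
245 259 384 [-50.9  60.3] 4.7 [-41.7 -41.8]
260 268 382 [-43.6  59.6] 8.0 [-56.9 -56.9]
```

View pics/b.png

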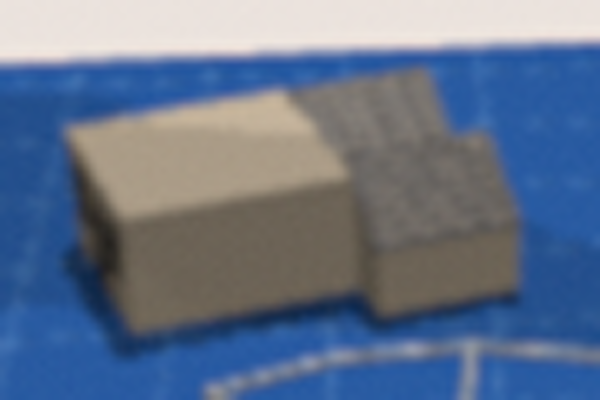

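Run:
```python
from h import *
cd=cams.get_calibration("side");s=manip.state()
r=onz(cd,[(240+x*.15-.4,140+y*.15-.4) for x,y in((68,128),(280,92),(345,180),(130,218))],.06);print(r,r.mean(0),s["tool_pos"],s["gripper_width"])
```

```text
[[0.39494667 0.29035839 0.06      ]
 [0.49606039 0.32435686 0.06      ]
 [0.53010769 0.21918734 0.06      ]
 [0.43385803 0.18767897 0.06      ]] [0.46374319 0.25539539 0.06      ] [0.46249093 0.26371112 0.15617488] 0.225278016309398
```

Wrist and side views agree on the roof middle at about (0.4635, 0.257); the scene's coarser estimate was 7 mm off in y. I'll correct to the agreed value and lower.

Call:
jog_arm(
  targets=[
    [-0.001, 0.003, 0.015, 0.5],
    [-0.001, 0.006, 0.035, 1],
    [-0.001, 0.006, 0.055, 1],
    [-0.001, 0.006, 0.07, 1],
    [-0.001, 0.006, 0.078, 1],
  ],
)

```text
time: 10.4
tool_pos: [0.4627, 0.2561, 0.0759]
tool_rot: [0.001, 0.986, 0.168, -0.002]
contact_force: [0.6, 0.3, -0.6]
gripper_width: 0.222
```

Call:
jog_arm(
  targets=[
    [0, 0, 0.001, 0],
    [0, 0, 0.002, 0],
    [0, 0, 0.003, 0],
    [0, 0, 0.004, 0],
    [0, 0, 0.004, 0],
  ],
)

```text
time: 10.82
tool_pos: [0.4646, 0.2583, 0.0753]
tool_rot: [-0.0, 0.986, 0.169, 0.001]
contact_force: [0.3, -0.1, 0.0]
gripper_width: 0.224
```

Call:
jog_arm(
  targets=[
    [0, 0, 0.0005, 0],
    [0, 0, 0.001, 0],
    [0, 0, 0.0015, 0],
    [0, 0, 0.0015, 0],
    [0, 0, 0.0015, 0],
  ],
)

```text
time: 11.23
tool_pos: [0.4639, 0.2581, 0.0728]
tool_rot: [0.0, 0.986, 0.169, -0.0]
contact_force: [-0.5, 0.6, -0.0]
gripper_width: 0.22
```

Call:
jog_arm(
  targets=[
    [0, 0, 0.0005, 0],
    [0, 0, 0.001, 0],
    [0, 0, 0.0015, 0],
    [0, 0, 0.002, 0],
    [0, 0, 0.002, 0],
  ],
)

```text
time: 11.65
tool_pos: [0.4638, 0.258, 0.0706]
tool_rot: [0.0, 0.986, 0.169, -0.0]
contact_force: [0.2, 1.0, -0.4]
gripper_width: 0.223
```

Call:
jog_arm(
  targets=[
    [0, 0, 0.0005, 0],
    [0, 0, 0.001, 0],
    [0, 0, 0.001, 0],
    [0, 0, 0.001, 0],
  ],
)

```text
time: 11.98
tool_pos: [0.4639, 0.2581, 0.0698]
tool_rot: [0.0, 0.986, 0.169, -0.0]
contact_force: [0.4, 0.6, -0.5]
gripper_width: 0.224
```

Call:
jog_arm(
  targets=[
    [0, 0, 0.0005, 0],
    [0, 0, 0.0005, 0],
    [0, 0, 0.0005, 0],
  ],
)

```text
time: 12.23
tool_pos: [0.464, 0.2581, 0.0696]
tool_rot: [-0.0, 0.986, 0.169, -0.0]
contact_force: [-1.0, -0.5, 3.2]
gripper_width: 0.222
```

Call:
jog_arm(
  targets=[
    [0, 0, 0.0005, 0],
    [0, 0, 0.0005, 0],
    [0, 0, 0.0005, 0],
  ],
)

```text
time: 12.48
tool_pos: [0.464, 0.2582, 0.0696]
tool_rot: [0.0, 0.986, 0.169, -0.0]
contact_force: [-3.4, -1.4, 6.0]
gripper_width: 0.224
```

The force rose to 6 N at the height I worked out, so the chimney is on the roof. Releasing.

Call:
jog_arm(
  targets=[
    [0, 0, 0, 0],
    [0, 0, 0, 0],
    [0, 0, 0, 0],
    [0, 0, 0, 0],
    [0, 0, 0, 0],
  ],
  fingers=0.5,
)

```text
time: 12.9
tool_pos: [0.4638, 0.258, 0.0685]
tool_rot: [0.0, 0.986, 0.169, -0.0]
contact_force: [0.2, -0.3, 0.1]
gripper_width: 0.502
```

Call:
jog_arm(
  targets=[
    [0, 0, -0.01, 0],
    [0, 0, -0.03, 0],
    [0, 0, -0.06, 0],
    [0, 0, -0.09, 0],
    [0, 0, -0.12, 0],
  ],
)

```text
time: 13.32
tool_pos: [0.4637, 0.258, 0.1906]
tool_rot: [-0.0, 0.986, 0.169, 0.0]
contact_force: [1.0, 0.4, -0.0]
gripper_width: 0.499
```

Call:
jog_arm(
  targets=[
    [-0.02, 0, 0, 0],
    [-0.04, 0, 0, 0],
    [-0.04, 0, 0, 0],
    [-0.04, 0, 0, 0],
    [-0.04, 0, 0, 0],
  ],
)

```text
time: 13.73
tool_pos: [0.4265, 0.2448, 0.1892]
tool_rot: [-0.0, 0.986, 0.169, 0.0]
contact_force: [-0.0, 0.1, -0.3]
gripper_width: 0.495
```

Run:
```python
from h import *
c,im=save("wrist","w5");c2,i2=save("scene","s5");s=manip.state();print(s["time"],s["tool_pos"],s["contact_force"])
a=cv2.resize(i2[100:340,160:540,::-1],(400,253))
a=np.vstack([a,np.zeros((147,400,3),np.uint8)])
cv2.imwrite("pics/m5.png",np.hstack([im[:400,120:520,::-1],a]))
```

```text
13.8333 [0.42666354 0.24484542 0.18886551] [-0.31312442 -0.322792   -0.18717623]
```

View pics/m5.png

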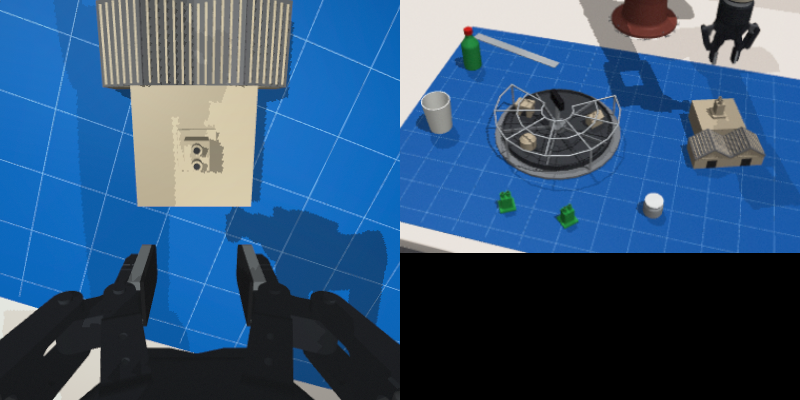

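Run:
```python
from h import *
c=cams.get_calibration("wrist")
r=onz(c,[(120+x,y) for x,y in((131,87),(258,87),(252,207),(137,206))],.06);p=onz(c,[(316,150),(316,167)],.11)
print(r.mean(0),p,p.mean(0)-r.mean(0),[np.linalg.norm(r[i]-r[i-1]) for i in range(4)])
d=(p.mean(0)-r.mean(0))[:2];print(np.linalg.norm(d)); print(manip.job_done())
```

```text
[0.46214203 0.25919912 0.06      ] [[0.4697092  0.26037159 0.11      ]
 [0.45751223 0.25605765 0.11      ]] [ 0.00146868 -0.0009845   0.05      ] [np.float64(0.10892441664119831), np.float64(0.10987908566613484), np.float64(0.10993954829922435), np.float64(0.11209612889838001)]
0.001768127656174599
the job is handed in; nothing more can be done
None
```

The chimney is standing upright in the middle of the flat roof, and I handed the job in at about 14 s. I gripped the knob and turned the carousel 141° clockwise, which brought the chimney's compartment within about 1° of the gap's middle. I then lifted the chimney out by its shaft and lowered it until the force reached 6 N before letting go.

**Last checks:** the final picture puts the chimney about 2 mm from the middle of the roof. The hut, tank and arch are still in the carousel, and the glue bottle, tin, cup and green look-alikes look undisturbed. The gripper is clear of everything.

**Disagreement:** the scene camera's first estimate of the roof middle was about 7 mm off in y. The wrist and side views agreed with each other, so I used those instead.

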